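Strap the sharpening stone into its holder

TASK

Take the sharpening stone out of the drying rack, lay it flat on its broad face in the bed of the wooden holder, let go of it, and only then swing both hinged steel straps over it and press each one down until its catch snaps and holds it shut. Leave the oil can, the mallet and the tray undisturbed.

Things in the scene. Friction and masses are not known exactly. Their poses are not given: they have to be found in the camera images.
- stone_center (a point): Centre of the loose grey sharpening stone, a plain bar 180 mm long (its x) x 25 mm thick (its y) x 60 mm wide (its z), about 0.6 kg. At the start it stands on its long narrow edge in the rack, z up, centre 46 mm above the bench. Lying flat, its y is vertical; either broad face may be up and either end first. Flat on the bench its centre is 12.5 mm up.
- rack: Plywood drying rack fixed to the bench: base 150 x 100 x 16 mm (x, y, z), origin at the centre of its underside. The stone stands on the base along the rack's x, over its middle, between two pairs of posts at x = +-55 mm (each 22 mm along x, 9 mm thick, top at z = 46 mm, 30 mm gap). The stone's top, at z = 76 mm, and its middle 88 mm are clear of posts.
- holder: Hardwood stone holder fixed to the bench: base 215 x 130 x 16 mm (x +-107.5, y -73 to 57), origin on its underside below the centre of the bed, z up. The stone's bed runs along x on top of the base. Strap hinge blocks stand at x = +-72, y 38 to 50 mm, up to z = 51 mm with the pins; steel catch housings at x = +-72, y -68 to -56 mm, up to z = 42 mm.
- bed_center (a point): Where the stone's centre is when it lies home in the bed, 28.5 mm above the bench; axes are the holder's. The bed floor is 16 mm above the bench. Low side rails (inner faces at y = +-33.5 mm, tops 26 mm above the bench) stand only at |x| 54 to 90 mm, so the middle is open for fingers; end stops at x = +-97 mm, as high.
- strap_near_hinge (a point): Middle of the hinge axis of the strap at the holder's -x end: holder x = -72, y = +44, z = 45.5 mm. The axis runs along the holder's x. The strap: a steel strip 28 mm wide, 5 mm thick, reaching 87 mm from the axis, with a 24 mm tab bent down at its free end.
- strap_far_hinge (a point): The same for the like strap at the holder's +x end: holder x = +72, y = +44, z = 45.5 mm.
- strap_near_press (a point): Point to press on the -x strap: on its outer face (uppermost when shut), on its centre line, 70 mm from the hinge axis. It moves with the strap; when shut it is 48 mm above the bench, at holder y = -26 mm. Its z points out of that face.
- strap_far_press (a point): The same point of the +x strap.
- strap_near (a joint): Angle of the -x strap, rad: 0 = shut (level, 2 mm above the stone), 1.57 = upright, up to 2.2 = leaning back to the holder's +y; from 1.8 it is clear of the space above the bed. Stiff hinge: stays where left, 1 N moves it. Its tab meets a spring catch at 0.18; some 8 N on the press point takes it past at about 0.08, then the catch drives it to 0 and holds it. Let go before, it stays unlatched.
- strap_far (a joint): The same for the +x strap.
- oil_can: Bystander: loose aluminium oil can, 60 mm across, 115 mm tall, standing on the bench; origin at the centre of its underside. Leave it alone.
- mallet: Bystander: loose wooden mallet lying on the bench, head 70 x 100 x 60 mm centred 100 mm along its +x, handle 24 mm thick to 125 mm along its -x, 30 mm up. Leave it alone.
- tray: Bystander: loose black plastic tray, 160 x 120 x 50 mm (x, y, z), open and empty, origin at the centre of its underside. Leave it alone.
There are look-alikes about, which are no part of the job. Leave any purple or turquoise look-alike of the part that bears stone_center alone.

How it is judged:
By the outcome, as a careful person would: the job done as asked, in the order asked, and still so for the second after the job is handed in, with the robot touching nothing.
It also fails if it takes over 69 s, if anything falls off the work surface, if the arm or the gripper's body presses on something with over 40 N, if the wrist force passes 120 N, or if a joint passes its speed limit or range.

ROBOT

A 6-joint arm with a two-finger parallel gripper is mounted at the origin on the work surface. World frame = base frame: x ahead of the robot, y to its left, z up, the work surface at z = 0. Lengths are in m, angles in degrees, forces in N, time in s.
With the tool pointing down it reaches from about 0.375 to 0.9 m from the base axis. Payload 3.1 kg.
Tool frame: the origin (TCP) lies at the very end of the fingers, on their centre line; the grasp point (between the pads) lies 19 mm behind it (grip_point_offset is the distance from the TCP to the grasp point, in m); y points along the fingers, x is the direction in which the jaws open and shut, and the axes are right-handed (so a half turn about y gives the same grasp; the last joint's range is limited). The gripper opens to 87 mm and grips with 3 to 60 N. Pads are 19 mm wide; open, the fingers measure 117 mm over their backs; the gripper's body (75 mm by 190 mm) begins 51 mm behind the grasp point.
Start: joints at [52.97, 30.224, 82.088, -0, 67.689, -10.227], TCP at [0.282, 0.558, 0.223] pointing down, gripper open.
Joint ranges: [-176.69, 176.69], [-43.24, 126.21], [12.49, 139.97], [-82, 262], [0, 151.66], [-163.58, 163.58]. Speed limits (degrees/s): [159.86, 159.86, 180, 180, 180, 180].

INTERFACE

Orientations are given as a 3x3 rotation matrix whose columns are the frame's x, y, z axes.
In Python, from rig import * gives the robot as it stands.
- The arm moves only by the tool send_rows, never from a script. Its argument "moves" is text: rows parted by semicolons, each of 5 numbers parted by spaces: the finger opening in mm, from 0 to 87, then the shift along the tool's x, y, z in mm, then the turn about the tool's y in degrees. In form: fingers dx dy dz yaw; .... A call has 1 to 20 rows; each row shifts and turns the commanded pose from where the row before left it, along the tool's axes as they then stand; what a row does not reach is not made up. A row lasts 1/12 s, in which the tool goes at most 41.7 mm and 7.16 degrees, less where a joint would pass 70% of its speed; a pose out of reach is approached as far as the arm can. A call is refused whole if a number of a shift passes 41.7 or a number of a turn 7.16, either way. A call with a gripper value outside its range is refused whole. The fingers move at their own pace and stop on an object; the grip force is fixed at half the most. Time passes only in rows, so rows that do not move let the fingers close. It gives the time, the measured TCP pose, the force and the opening at its end, in the units of the state.
- read_state(): the state, without advancing time (a new reading comes with each control period).
- capture(name): name is "side" or "top"; returns a dict with "image" (480x640x3 uint8, blue, green, red), "z_map" (480x640 float32, m along the optical axis (not along the pixel's ray), 0 where there is no reading), "mtx" (3x3 intrinsics, pixels), "origin" and "rotation" of the camera in the world. Camera axes: x right, y up, looking along -z (the intrinsics and any distortion apply to the point x, -y, -z); pixel columns grow to the right and rows downward; lengths in m; the calibration is good to about 2 mm. A picture is of the moment at which its call begins.
- hand_in(): hands the job in, once; it reports no verdict.
Trained networks look in a picture, given as the dict that the camera call returned (one of the last four; its "shot" number tells which), for a name from the list of things; names that differ only in an ending like _2 or _b are one class to them, and where a whole thing is asked for, a point or a joint stands for the part that bears it (a point fixed in the world has none). Each returns a list of dicts, best first, with "p" (0 to 1); they miss things now and then, are a little off and sometimes report something else, mostly with a low value. They report only what shows in the picture. A call takes as long as a camera call. They do not tell look-alikes from the thing itself.
- search_frame(picture, name): "bbox" ([left, top, right, bottom] in pixels, round what is visible of it).
- masks_of(picture, name): "region" (480x640 bool, what is visible of it) and "bbox" ([left, top, right, bottom] in pixels, round what is visible of it).
- mark_of(picture, name): "pixel" ([row, column] in pixels: a listed point, or the origin of a listed thing).
The state is a dict: "time_s": time; "joint_positions": joint angles; "qvel": joint speeds; "tau": joint torques, N m; "position": TCP position; "tcp_rot": TCP orientation; "force": force on the tool from outside, world axes, zero at the start; "moment": the same for the moment, N m; "opening": opening from 0.0 (shut) to 1.0 (fully open).
Only numpy, scipy, OpenCV 4.12 (cv2) and the standard library are available. Lean on these libraries where they do the work, as an engineer would, in place of code of your own. Each camera call takes 0.05 s, during which the arm holds its last target. There are 200 camera calls.

## Working session

There is one attempt and no reset: what is moved stays moved. The work goes in short steps, Python scripts to look and compute and a tool call to move; the robot and the scene stay as the last step left them, time stands still between calls to the robot, and variables do not carry over. Pictures are saved under pics/ and viewed, about 8 in all and at most 12, crops included, and the job is handed in when it is done.

Besides the shell and the picture viewer there is one more tool, called after "Call:" as name(argument=value, ...) on one line, values as JSON. send_rows: Moves the arm, as the interface text tells. Its arguments: {"type":"object","properties":{"moves":{"type":"string"}},"required":["moves"]}

```bash
ls; mkdir -p pics; cat > h.py <<'E'
from rig import *
import numpy as np, cv2
def w(c,px):  # (row,col) with depth -> world
    r,k=int(round(px[0])),int(round(px[1])); z=np.asarray(c["z_map"])[max(r-1,0):r+2,max(k-1,0):k+2]; z=z[z>0]
    return ray(c,px,np.median(z)) if len(z) else None
def ray(c,px,d):
    K=np.array(c["mtx"]);p=np.array([(px[1]-K[0,2])/K[0,0]*d,-(px[0]-K[1,2])/K[1,1]*d,-d])
    return np.array(c["origin"])+np.array(c["rotation"])@p
def plane(c,px,h):
    o=np.array(c["origin"]);v=ray(c,px,1.)-o
    return o+v*(h-o[2])/v[2]
def cloud(c,m):
    r,k=np.nonzero(m&(c["z_map"]>0));d=c["z_map"][r,k];K=np.array(c["mtx"])
    p=np.stack([(k-K[0,2])/K[0,0]*d,-(r-K[1,2])/K[1,1]*d,-d],1)
    return p@np.array(c["rotation"]).T+np.array(c["origin"])
E
python3 - <<'E'
from h import *
np.set_printoptions(precision=4,suppress=True)
s=read_state();print(s)
for n in("side","top"):
    c=capture(n);print(n,c["origin"],c["mtx"],[k for k in c]);cv2.imwrite(f"pics/{n}0.png",c["image"])
    print(c["rotation"])
    for t in("stone_center","rack","holder","bed_center","strap_near_hinge","strap_far_hinge","strap_near_press","strap_far_press","oil_can","mallet","tray"):
        for d in mark_of(c,t)[:3]:
            print(t,round(d["p"],2),np.round(d["pixel"]),w(c,d["pixel"]))
E
```

```text
pics
{'time_s': 0.0, 'joint_positions': array([ 52.9709,  30.28  ,  82.1562,   0.0006,  67.6905, -10.2256]), 'qvel': array([ 0.034 , -0.0307, -0.1209, -0.065 , -0.0195, -0.0414]), 'tau': array([ -0.0004, -44.0039, -17.6595,   0.0632,   0.058 ,  -0.0001]), 'position': array([0.2813, 0.5573, 0.2216]), 'tcp_rot': array([[ 0.4509, -0.0013, -0.8926],
       [ 0.8926, -0.0018,  0.4509],
       [-0.0022, -1.    ,  0.0004]]), 'force': array([ 0.1749, -0.2656, -1.0563]), 'moment': array([ 0.0088,  0.0014, -0.0353]), 'opening': 0.998732970550158}
side [ 0.5184 -0.9931  0.8891] [[569.7695   0.     340.0374]
 [  0.     569.7695 246.8214]
 [  0.       0.       1.    ]] ['image', 'z_map', 'mtx', 'origin', 'rotation', 'shot']
[[ 0.9986  0.0407 -0.0349]
 [-0.0528  0.6371 -0.769 ]
 [-0.0091  0.7697  0.6383]]
stone_center 0.96 [338. 219.] [ 0.3164 -0.2498  0.0562]
stone_center 0.62 [332. 331.] [ 0.5326 -0.2455  0.0544]
stone_center 0.57 [390. 432.] [ 0.7075 -0.3814  0.0397]
rack 0.94 [346. 328.] [ 0.527  -0.249   0.0169]
holder 0.7 [206. 309.] [0.4931 0.2306 0.0167]
holder 0.48 [456. 258.] [ 0.3985 -0
[... 950 characters left out ...]
294  0.0589]
rack 0.61 [258. 400.] [ 0.5281 -0.2247  0.0766]
holder 0.89 [267. 246.] [0.4929 0.238  0.0148]
bed_center 0.81 [265. 243.] [0.501  0.2468 0.0156]
strap_near_hinge 0.81 [288. 224.] [0.4296 0.2964 0.0456]
strap_near_hinge 0.55 [264. 243.] [0.5037 0.2466 0.0155]
strap_far_hinge 0.75 [240. 234.] [0.5743 0.2734 0.0308]
strap_near_press 0.73 [284. 212.] [0.4372 0.3151 0.1358]
strap_near_press 0.71 [240. 217.] [0.5624 0.3053 0.1354]
strap_near_press 0.49 [290. 225.] [0.4227 0.2967 0.0343]
strap_far_press 0.75 [239. 220.] [0.5665 0.2997 0.13  ]
oil_can 0.86 [296. 182.] [0.4002 0.4152 0.0718]
mallet 0.9 [183. 338.] [ 0.7573 -0.0372  0.0428]
tray 0.77 [305. 478.] [ 0.3948 -0.4791  0.0012]
```

View pics/side0.png

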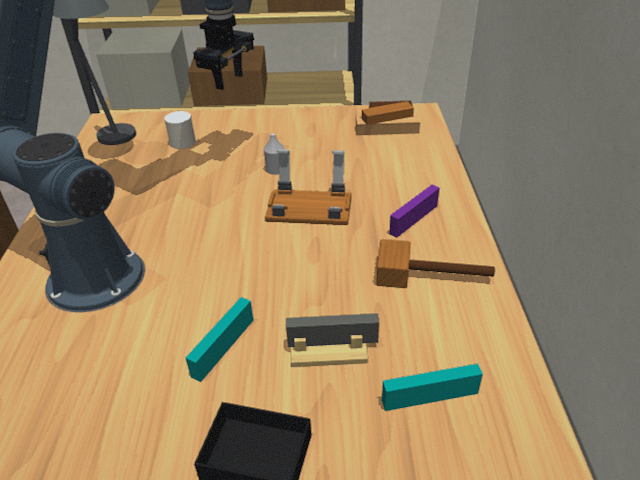

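View pics/top0.png

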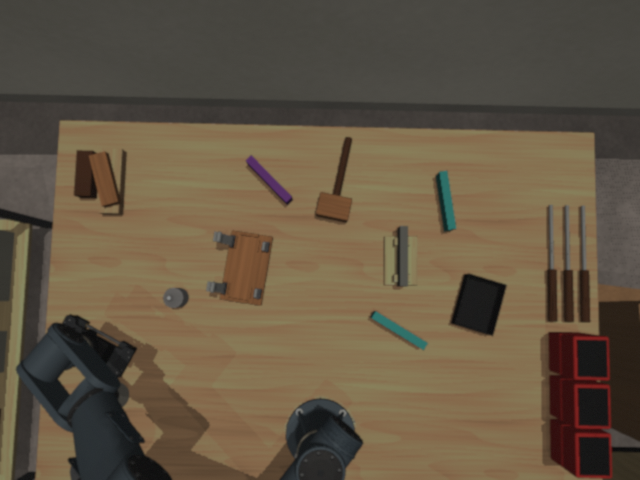

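The grey stone stands in the rack at about side (331,332) and top (258,402). The purple and turquoise bars are decoys. The holder is at top (267,246) with both straps roughly upright, the oil can at (296,175) and the mallet at (207,334). Next I'll measure the stone and holder precisely.

```bash
cat > m.py <<'E'
from h import *
np.set_printoptions(precision=4,suppress=True)
def rect(P):
    (cx,cy),(a,b),t=cv2.minAreaRect((P[:,:2]*1000).astype(np.float32)); return np.round([cx,cy,a,b,t],1)
def box(c,x0,x1,y0,y1,z0,z1):
    P=cloud(c,np.ones((480,640),bool)); lo=np.array([x0,y0,z0]);hi=np.array([x1,y1,z1])
    return P[((P>lo)&(P<hi)).all(1)]
if __name__=="__main__":
    for n in("side","top"):
        c=capture(n)
        P=box(c,.42,.64,-.32,-.17,.066,.09);print(n,"stone top",len(P),P.mean(0),rect(P))
        P=box(c,.42,.64,-.33,-.15,.010,.024);print(" rackbase",len(P),np.median(P[:,2]),rect(P))
        P=box(c,.36,.64,.12,.36,.010,.022);print(" holderbase",len(P),np.median(P[:,2]),rect(P))
        for x0,x1 in((.38,.5),(.5,.64)):
            P=box(c,x0,x1,.12,.245,.030,.06);print(" catch",len(P),P.mean(0),P.max(0))
            P=box(c,x0,x1,.22,.38,.058,.17);print(" strap",len(P),P.mean(0),P.min(0),P.max(0)); u=np.linalg.svd(P-P.mean(0))[2] if len(P)>5 else 0;print(u)
        b=box(c,.2,.3,-.1,.2,-.03,.03);print(" bench z",np.median(b[:,2]))
        for q in("bed_center","holder"):
            for d in mark_of(c,q)[:1]: print(q,plane(c,d["pixel"],.0285 if q=="bed_center" else 0))
        for q in("strap_near_hinge","strap_far_hinge"):
            for d in mark_of(c,q)[:1]: print(q,plane(c,d["pixel"],.0455))
E
python3 m.py
```

```text
side stone top 1257 [ 0.5364 -0.2382  0.0761] [ 536.4 -235.   179.7   30.1    0.1]
 rackbase 1415 0.017809241760960104 [ 536.4 -265.3  178.8   44.5    0.3]
 holderbase 1988 0.017887966132115685 [494.5 238.2 140.3 214.6  81.6]
 catch 102 [0.4165 0.1939 0.04  ] [0.4308 0.2123 0.049 ]
 strap 309 [0.4329 0.3147 0.0981] [0.4186 0.2971 0.0586] [0.4478 0.3323 0.1447]
[[ 0.0409  0.1532  0.9874]
 [-0.9766  0.2148  0.0071]
 [ 0.211   0.9646 -0.1584]]
 catch 103 [0.5607 0.1765 0.0395] [0.5995 0.24   0.0475]
 strap 325 [0.5758 0.3002 0.0969] [0.5599 0.2795 0.058 ] [0.5911 0.319  0.1422]
[[ 0.0531  0.2438  0.9684]
 [-0.9841  0.1771  0.0094]
 [ 0.1692  0.9535 -0.2493]]
 bench z 0.0023099162935881212
bed_center [0.5036 0.2552 0.0285]
holder [0.4955 0.2742 0.    ]
strap_near_hinge [0.428  0.3001 0.0455]
strap_far_hinge [0.5713 0.2842 0.0455]
top stone top 545 [ 0.5346 -0.2344  0.0747] [ 535.4 -234.4  178.9   26.2    0.6]
 rackbase 874 0.015443224701308322 [ 520.7 -251.5  188.7  134.3    0.3]
 holderbase 2230 0.015141381617709504 [509.9 233.2 180.7 260.9  89.2]
 catch 72 [0.4137 0.1996 0.0392] [0.4276 0.223  0.0482]
 strap 150 [0.4298 0.3157 0.1072] [0.4156 0.3021 0.0587] [0.444  0.3337 0.1452]
[[-0.0232 -0.1696 -0.9852]
 [-0.9963  0.086   0.0087]
 [ 0.0833  0.9817 -0.171 ]]
 catch 76 [0.5588 0.1817 0.0392] [0.5912 0.211  0.0492]
 strap 162 [0.5728 0.3012 0.1039] [0.5579 0.2842 0.0588] [0.5877 0.3203 0.1402]
[[-0.0271 -0.2441 -0.9694]
 [-0.9865  0.1633 -0.0135]
 [ 0.1616  0.9559 -0.2452]]
 bench z -0.0011303430894201716
bed_center [0.4991 0.2454 0.0285]
holder [0.4896 0.2393 0.    ]
strap_near_hinge [0.4199 0.3017 0.0455]
```

```bash
python3 - <<'E'
from m import *
for n in("side","top"):
    c=capture(n);print(n)
    g=box(c,.1,.5,.42,.75,.30,.36)
    print(" body",len(g),rect(g) if len(g) else 0, g.min(0),g.max(0))
    P=box(c,.34,.48,.36,.46,.02,.14);print(" can",len(P),P.mean(0),P.min(0),P.max(0))
    r=masks_of(c,"holder");m=r[0]["region"];print(" holder p",r[0]["p"],m.sum())
    P=cloud(c,m);
    Q=P[(P[:,2]>.008)&(P[:,2]<.030)];print(rect(Q),len(Q))
    # fit long edges: front edge (min y) by column in x
    for lab,s in(("front",-1),("back",1)):
        xs=np.arange(.42,.58,.01);ys=[]
        for x in xs:
            q=Q[abs(Q[:,0]-x)<.005]; ys.append(q[:,1].max() if s>0 else q[:,1].min())
        k=np.polyfit(xs,ys,1);print(lab,np.degrees(np.arctan(k[0])),np.polyval(k,.5))
    hsv=cv2.cvtColor(c["image"],cv2.COLOR_BGR2HSV)
    P=cloud(c,np.ones((480,640),bool))
    for x0,x1 in((.38,.5),(.5,.64)):
        q=box(c,x0,x1,.12,.23,.036,.06);print(" catch top",len(q),np.median(q,0))
        q=box(c,x0,x1,.25,.34,.046,.056);print(" hinge",len(q),np.median(q,0))
    cv2.imwrite(f"pics/{n}1.png",cv2.resize(c["image"][130:240,220:370] if n=="side" else c["image"][160:320,140:300],None,fx=4,fy=4,interpolation=cv2.INTER_CUBIC))
E
```

```text
side
 body 1329 [288.7 555.5 199.3  82.3  59.5] [0.2074 0.4512 0.3   ] [0.3576 0.6563 0.3595]
 can 467 [0.3955 0.4259 0.0687] [0.3702 0.4081 0.0201] [0.4274 0.4515 0.1213]
 holder p 0.75 3612
[497.3 257.9 178.1 214.4  82.1] 2346
front -7.718665215083151 0.16978483579737186
back -0.1307153257250799 0.30310252890686357
 catch top 75 [0.4176 0.195  0.0427]
 hinge 54 [0.4314 0.2999 0.0513]
 catch top 69 [0.5596 0.1741 0.0428]
 hinge 54 [0.5726 0.2796 0.0515]
top
 body 1193 [280.8 556.1 189.7  74.6  63.2] [0.2061 0.4567 0.3003] [0.355  0.6356 0.3597]
 can 369 [0.3968 0.4327 0.0757] [0.3677 0.4119 0.02  ] [0.425  0.4599 0.1193]
 holder p 0.85 3462
[493.8 251.9 157.3 214.6  82.2] 2591
front -7.965566159815559 0.1725554124245644
back 0.4362352098943282 0.30227759138218846
 catch top 61 [0.4153 0.1981 0.0403]
 hinge 27 [0.4281 0.2994 0.0497]
 catch top 55 [0.5574 0.1786 0.0413]
 hinge 37 [0.569  0.2801 0.0496]
```

View pics/top1.png

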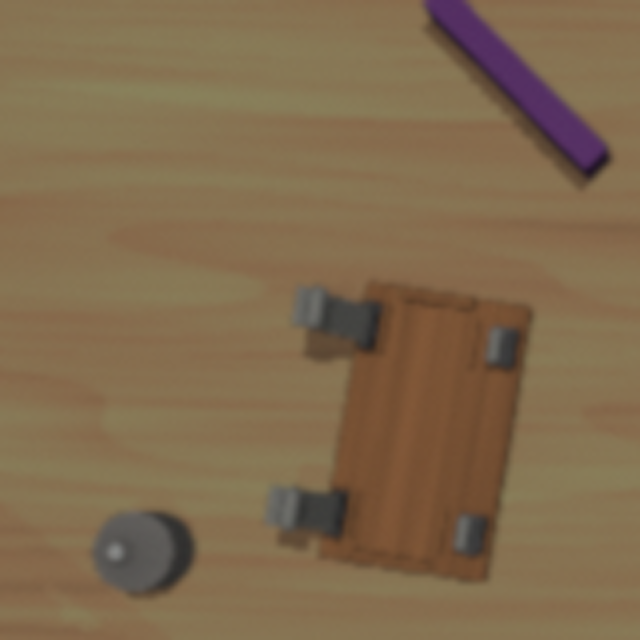

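```bash
cat > go.py <<'E'
import sys
from h import *
def H(x,y,z,o=(494.5,249.0),yaw=-7.8):
    a=np.radians(yaw);return np.array([o[0]+x*np.cos(a)-y*np.sin(a),o[1]+x*np.sin(a)+y*np.cos(a),z])
def go(T,head,R=None,p=None):
    s=read_state();R=s["tcp_rot"];p=s["position"]*1000
    h=np.degrees(np.arctan2(R[1,0],R[0,0])); t=-(head-h)
    a=np.radians(head);X=np.array([[np.cos(a),0,np.sin(a)],[np.sin(a),0,-np.cos(a)],[0,-1,0]]) 
    Z=np.cross(X[:,0],X[:,1]);X[:,2]=Z
    print("t %.2f tcp %s head %.2f op %.3f F %s"%(s["time_s"],np.round(p,1),h,s["opening"],np.round(s["force"],1)))
    print("turn %.1f then shift (tool) %s"%(t,np.round(X.T@(np.array(T)-p),1)))
E
python3 - <<'E'
from go import *
go(H(-72,3,222),82.2)
E
```

```text
t 1.90 tcp [281.8 557.9 222.5] head 63.20 op 0.999 F [-0.1  0.  -0.5]
turn -19.0 then shift (tool) [-274.1    0.5 -180.7]
```

Call:
send_rows(moves="0 0 0 0 -6.33;0 0 0 0 -6.33;0 0 0 0 -6.34;0 -34.3 0 -22.6 0;0 -34.3 0 -22.6 0;0 -34.3 0 -22.6 0;0 -34.3 0 -22.6 0;0 -34.3 0 -22.6 0;0 -34.3 0 -22.6 0;0 -34.3 0 -22.6 0;0 -34 0 -22.5 0;0 0 0 0 0;0 0 0 0 0")

```text
time_s: 2.98
position: [0.4249, 0.26, 0.2228]
tcp_rot: [[0.141, 0.0, -0.99], [0.99, 0.0, 0.141], [0.0, -1.0, -0.0]]
force: [-0.0, 0.1, 0.5]
opening: 0.097
```

```bash
python3 -c "
from go import *
go(H(-72,3,115),82.2)"
```

```text
t 2.98 tcp [424.9 260.  222.8] head 81.90 op 0.097 F [-0.   0.1  0.5]
turn -0.3 then shift (tool) [  1.6 107.8   1.5]
```

Call:
send_rows(moves="0 0 36 0 -0.3;0 0 36 0 0;0 0 35 0 0;0 0 0 0 0;0 11 0 0 0;0 11 0 0 0;0 11 0 0 0;0 0 0 0 0;0 -25 0 0 0;0 0 0 -36 0;0 0 0 -36 0;0 0 0 -36 0;0 0 0 -36 0;0 0 0 0 0;0 12 0 0 0;0 13 0 0 0;0 0 0 0 0;0 0 0 0 0")

```text
time_s: 4.48
position: [0.5692, 0.2775, 0.1159]
tcp_rot: [[0.127, -0.0, -0.992], [0.992, -0.0, 0.127], [-0.0, -1.0, 0.0]]
force: [0.0, -0.9, 0.5]
opening: 0.005
```

```bash
python3 -c "
from go import *
go([535.4,-234.4,222],90.5)"
```

```text
t 4.48 tcp [569.2 277.5 115.9] head 82.68 op 0.005 F [ 0.  -0.9  0.5]
turn -7.8 then shift (tool) [-511.6 -106.1   38.2]
```

Call:
send_rows(moves="0 -25 0 0 0;0 0 -35.4 0 -3.9;0 0 -35.4 0 -3.9;0 0 -35.3 0 0;60 -40.6 0 3.4 0;60 -40.6 0 3.4 0;60 -40.6 0 3.4 0;60 -40.6 0 3.4 0;60 -40.6 0 3.4 0;60 -40.6 0 3.4 0;60 -40.6 0 3.4 0;60 -40.6 0 3.4 0;60 -40.6 0 3.4 0;60 -40.6 0 3.4 0;60 -40.6 0 3.4 0;60 -40 0 3.4 0;60 0 0 0 0;60 0 0 0 0")

```text
time_s: 5.98
position: [0.5282, -0.2373, 0.2216]
tcp_rot: [[-0.002, -0.001, -1.0], [1.0, 0.0, -0.002], [0.0, -1.0, 0.001]]
force: [-0.3, 1.3, -1.3]
opening: 0.686
```

```bash
python3 - <<'E'
from go import *
from m import box,rect
c=capture("top")
for x0,x1 in((.38,.5),(.5,.64)):
    P=box(c,x0,x1,.27,.40,.065,.17);u=np.linalg.svd(P-P.mean(0))[2][0];print(len(P),u,np.degrees(np.arctan2(u[1]*.99+u[0]*.136,u[2])),P.min(0),P.max(0))
P=box(c,.36,.64,.12,.245,.010,.024);print(rect(P))
go([535.4,-234.4,52],90.5)
E
```

```text
136 [-0.0253 -0.1595 -0.9869] -170.71223190102816 [0.4157 0.3024 0.0655] [0.4441 0.3348 0.1411]
152 [-0.0216 -0.2255 -0.974 ] -166.92707701673027 [0.558  0.2858 0.0667] [0.5884 0.3211 0.1423]
[494.3 183.3 123.2 238.1  90. ]
t 6.03 tcp [ 528.2 -235.5  221.4] head 90.22 op 0.686 F [-0.4  1.2 -0. ]
turn -0.3 then shift (tool) [  1.1 169.4  -7.2]
```

Call:
send_rows(moves="60 1 0 -7.2 -0.3;60 0 40 0 0;60 0 40 0 0;60 0 40 0 0;60 0 40 0 0;60 0 15 0 0;60 0 0 0 0;0 0 0 0 0;0 0 0 0 0;0 0 0 0 0;0 0 0 0 0;0 0 0 0 0;0 0 0 0 0;0 0 -15 0 0;0 0 -35 0 0;0 0 -35 0 0;0 0 -35 0 0;0 0 0 0 0")

```text
time_s: 7.53
position: [0.5397, -0.2372, 0.173]
tcp_rot: [[-0.01, 0.01, -1.0], [1.0, -0.007, -0.01], [-0.007, -1.0, -0.01]]
force: [2.2, -1.1, -5.4]
opening: 0.283
```

```bash
python3 - <<'E'
from go import *
c=capture("side");cv2.imwrite("pics/s2.png",c["image"][180:400,180:500])
go([500,20,166],90.5)
E
```

```text
t 7.58 tcp [ 538.3 -236.4  169.9] head 90.59 op 0.283 F [ 0.1  0.  -7.2]
turn 0.1 then shift (tool) [256.7   3.9  36.1]
```

View pics/s2.png

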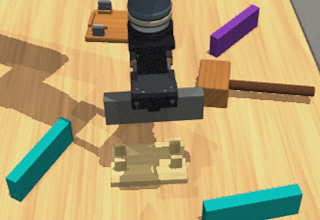

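Call:
send_rows(moves="0 36.7 0 5.2 0;0 36.7 0 5.2 0;0 36.7 0 5.2 0;0 36.7 0 5.2 0;0 36.7 0 5.2 0;0 36.7 0 5.1 0;0 36.5 0 5 0;0 0 0 0 0;0 0 35 0 0;0 0 35 0 0;0 0 35 0 0;0 0 18 0 0;0 0 10 0 0;0 0 0 0 0;0 0 0 0 0")

```text
time_s: 8.83
position: [0.4964, 0.0214, 0.0324]
tcp_rot: [[-0.01, -0.003, -1.0], [1.0, 0.001, -0.01], [0.001, -1.0, 0.003]]
force: [-0.5, -0.3, -5.3]
opening: 0.289
```

```bash
python3 - <<'E'
from go import *
from m import box,rect
c=capture("side")
P=box(c,.38,.62,-.04,.08,-.01,.09);P=P[P[:,2]>.004];print(np.percentile(P[:,2],[0,2,10,90,98,100]))
go([500,20,31],90.5)
E
```

```text
[0.004  0.0041 0.0048 0.0628 0.0653 0.0679]
t 8.88 tcp [496.7  21.3  32.7] head 90.58 op 0.283 F [-0.3 -0.  -5.9]
turn 0.1 then shift (tool) [-1.4  1.7 -3.2]
```

Call:
send_rows(moves="0 0 1.5 0 0;0 0 1.5 0 0;87 0 0 0 0;87 0 0 0 0;87 0 0 0 0;87 0 0 0 0;87 0 0 0 0;87 0 -10 0 0;87 0 -10 0 0;87 10 0 0 0;87 10 0 0 0;87 8 0 0 0;87 6 0 0 0;87 6 0 0 0;87 6 0 0 0;87 6 0 0 0;87 6 0 0 0;87 0 0 0 0;87 0 0 0 0;87 0 0 0 0")

```text
time_s: 10.55
position: [0.4969, 0.0794, 0.0505]
tcp_rot: [[-0.011, -0.0, -1.0], [1.0, -0.0, -0.011], [-0.0, -1.0, 0.0]]
force: [-0.1, -0.1, 0.0]
opening: 1.001
```

```bash
python3 - <<'E'
from go import *
from m import box,rect
c=capture("side");cv2.imwrite("pics/s3.png",c["image"][150:370,180:500])
go([500,20,131],90.5)
E
```

```text
t 10.60 tcp [496.9  79.3  50.5] head 90.59 op 1.001 F [ 0.7 -0.5 -0. ]
turn 0.1 then shift (tool) [-59.3 -80.5  -2.6]
```

View pics/s3.png

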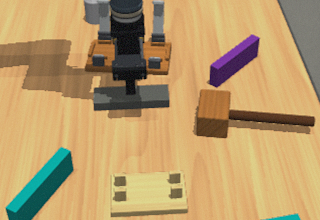

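Call:
send_rows(moves="87 0 -33 0 0;87 0 -33 0 0;0 0 -33 0 4.2;0 0 -33 0 4.2;0 0 0 0 0")

```text
time_s: 11.02
position: [0.501, 0.079, 0.1884]
tcp_rot: [[0.138, 0.012, -0.99], [0.99, -0.001, 0.138], [0.001, -1.0, -0.012]]
force: [0.7, -0.5, -0.3]
opening: 0.858
```

```bash
python3 - <<'E'
from go import *
go(H(-72,10,115),82.2)
E
```

```text
t 11.02 tcp [501.   79.  188.4] head 82.05 op 0.858 F [ 0.7 -0.5 -0.3]
turn -0.2 then shift (tool) [177.6  73.4 101.6]
```

Call:
send_rows(moves="0 35.4 0 20.3 0;0 35.4 0 20.3 0;0 35.4 0 20.3 0;0 35.4 0 20.3 0;0 35.4 0 20.3 0;0 0 36 0 -0.2;0 0 37 0 0;0 0 0 0 0;0 10 0 0 0;0 10 0 0 0;0 10 0 0 0;0 10 0 0 0;0 0 0 0 0;0 0 0 0 0")

```text
time_s: 12.18
position: [0.4266, 0.3092, 0.111]
tcp_rot: [[0.131, 0.003, -0.991], [0.991, 0.001, 0.131], [0.002, -1.0, -0.003]]
force: [-0.3, 0.2, 0.1]
opening: 0.005
```

```bash
python3 - <<'E'
from go import *
from m import box
go(H(-72,50,115),82.2)
c=capture("side");cv2.imwrite("pics/s4.png",cv2.resize(c["image"][60:240,180:420],None,fx=2.5,fy=2.5))
E
```

```text
t 12.18 tcp [426.6 309.2 111. ] head 82.46 op 0.005 F [-0.3  0.2  0.1]
turn 0.3 then shift (tool) [-0.4 -4.  -3.4]
```

View pics/s4.png

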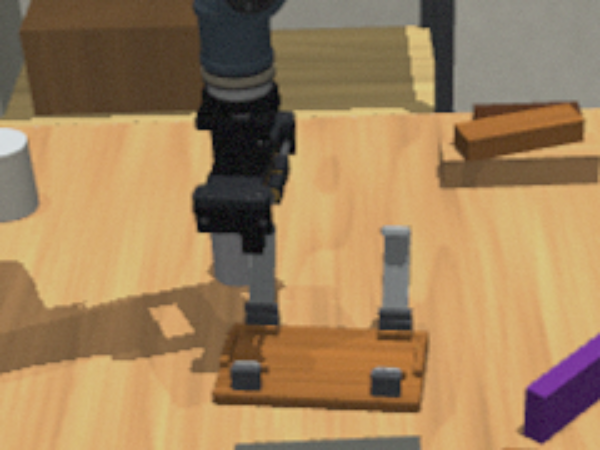

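Call:
send_rows(moves="0 -32 0 0 0;0 0 0 -36.5 0;0 0 0 -36.5 0;0 0 0 -36.5 0;0 0 0 -36.5 0;0 0 0 0 0;0 11 0 0 0;0 11 0 0 0;0 10 0 0 0;0 0 0 0 0;0 0 0 0 0;0 -36 0 0 0;0 0 -36 0 0;87 0 -36 0 -4;87 -36 0 0 -4;87 -36 0 0 0;87 0 0 0 0;87 0 0 0 0")

```text
time_s: 13.73
position: [0.563, 0.1799, 0.182]
tcp_rot: [[-0.004, -0.0, -1.0], [1.0, -0.0, -0.004], [-0.0, -1.0, 0.0]]
force: [0.8, 0.3, -0.0]
opening: 0.3
```

```bash
python3 - <<'E'
from go import *
from m import box,rect
for n in("top","side"):
    c=capture(n);print(n)
    P=box(c,.37,.63,.0,.14,.015,.035);print(len(P),rect(P),np.median(P[:,2]))
    for d in mark_of(c,"stone_center")[:4]:print(d["p"],w(c,d["pixel"]))
    for x0,x1 in((.38,.5),(.5,.64)):
        P=box(c,x0,x1,.275,.40,.065,.17);u=np.linalg.svd(P-P.mean(0))[2][0];u*=np.sign(u[2]);print(len(P),np.degrees(np.arctan2(u[1]*.99+u[0]*.136,u[2])),P.max(0))
go([500,60,180],90)
E
```

```text
top
1146 [495.2  64.1 177.7  58.5   1.4] 0.024003960893855814
0.95 [ 0.3188 -0.2302  0.0618]
0.9 [0.7536 0.1751 0.0575]
0.86 [ 0.7033 -0.3618  0.058 ]
0.68 [0.4948 0.0642 0.0236]
109 8.33060998058241 [0.4468 0.3439 0.1402]
16 -31.247356707628928 [0.5882 0.324  0.1269]
side
1466 [497.8  63.9 179.4  69.8   1.4] 0.026504363399241726
0.75 [0.4878 0.0494 0.0271]
0.63 [ 0.7069 -0.3798  0.0454]
0.61 [ 0.3201 -0.2457  0.0608]
0.59 [0.7601 0.1541 0.044 ]
305 16.549209682291103 [0.4499 0.3451 0.1416]
180 27.130096539024752 [0.5915 0.3225 0.136 ]
t 13.93 tcp [563.2 182.3 181.4] head 90.47 op 0.481 F [-0.3 -0.1  0.4]
turn 0.5 then shift (tool) [-122.3    1.4   63.2]
```

```bash
python3 - <<'E'
from go import *
go([495.2,64.1,5],91.4)
E
```

```text
t 13.93 tcp [563.2 182.3 181.4] head 90.47 op 0.481 F [-0.3 -0.1  0.4]
turn -0.9 then shift (tool) [-116.5  176.4   70.9]
```

Call:
send_rows(moves="87 -29 0 17.7 -0.9;87 -29 0 17.7 0;87 -29 0 17.7 0;87 -29.5 0 17.8 0;87 0 0 0 0;87 0 36 0 0;87 0 36 0 0;87 0 36 0 0;87 0 36 0 0;87 0 20 0 0;87 0 10 0 0;87 0 0 0 0")

```text
time_s: 14.93
position: [0.494, 0.0645, 0.0054]
tcp_rot: [[-0.024, -0.004, -1.0], [1.0, 0.001, -0.024], [0.001, -1.0, 0.004]]
force: [-0.4, 0.1, 0.5]
opening: 1.001
```

```bash
python3 - <<'E'
from go import *
go([495.2,64.1,5],91.4)
E
```

```text
t 14.93 tcp [494.   64.5   5.4] head 91.37 op 1.001 F [-0.4  0.1  0.5]
turn -0.0 then shift (tool) [-0.5  0.4 -1.2]
```

Call:
send_rows(moves="0 0 0 0 0;0 0 0 0 0;0 0 0 0 0;0 0 0 0 0;0 0 0 0 0;0 0 -30 0 0;0 0 -35 0 0;0 0 -15 0 4.6;0 0 0 0 4.6;0 0 0 0 0")

```text
time_s: 15.77
position: [0.4951, 0.0635, 0.0888]
tcp_rot: [[0.139, 0.002, -0.99], [0.99, -0.0, 0.139], [0.0, -1.0, -0.002]]
force: [-0.9, -0.8, -6.8]
opening: 0.689
```

```bash
python3 - <<'E'
from go import *
go(H(0,0,85),82.2)
E
```

```text
t 15.77 tcp [495.1  63.5  88.8] head 82.01 op 0.689 F [-0.9 -0.8 -6.8]
turn -0.2 then shift (tool) [183.7   3.8  25.8]
```

Call:
send_rows(moves="0 36.7 0 5.1 -0.2;0 36.7 0 5.1 0;0 36.7 0 5.1 0;0 36.7 0 5.1 0;0 36.9 0 5.4 0;0 0 0 0 0;0 0 0 0 0;0 0 0 0 0")

```text
time_s: 16.43
position: [0.4924, 0.2487, 0.0865]
tcp_rot: [[0.131, -0.003, -0.991], [0.991, -0.001, 0.131], [-0.002, -1.0, 0.003]]
force: [-1.0, 0.2, -7.1]
opening: 0.689
```

```bash
python3 - <<'E'
from go import *
from m import box,rect
go(H(0,0,85),82.2)
for n in("top","side"):
    c=capture(n);print(n)
    P=box(c,.37,.63,.15,.34,.085 if n=="top" else .088,.115)
    a=np.radians(-7.8);q=(P[:,:2]-[.4945,.249])@np.array([[np.cos(a),-np.sin(a)],[np.sin(a),np.cos(a)]])*1000
    s=P[(abs(q[:,1])<36)&(abs(q[:,0])<96)];print(" stone",len(s),rect(s),np.median(s[:,2]))
    for x0,x1 in((.38,.5),(.5,.64)):
        k=box(c,x0,x1,.12,.23,.036,.06);print(" catch",len(k),np.median(k,0),k[:,:2].min(0),k[:,:2].max(0))
        k=box(c,x0,x1,.27,.34,.046,.056);print(" hinge",len(k),np.median(k,0))
    P=box(c,.36,.64,.14,.36,.008,.022)
    P=cloud(c,np.ones((480,640),bool))
    q=(P[:,:2]-[.4945,.249])@np.array([[np.cos(a),-np.sin(a)],[np.sin(a),np.cos(a)]])*1000
    b=(P[:,2]>(.009 if n=="top" else .012))&(P[:,2]<.024)&(abs(q[:,0])<125)&(q[:,1]>-90)&(q[:,1]<-40)
    print(" base holderframe x",np.percentile(q[b,0],[0,.5,99.5,100]),"ymin",np.percentile(q[b,1],[0,.5,1]))
    cv2.imwrite(f"pics/{n}5.png",cv2.resize(c["image"][110:260,220:420] if n=="side" else c["image"][190:330,170:310],None,fx=3.5,fy=3.5))
E
```

```text
t 16.43 tcp [492.4 248.7  86.5] head 82.45 op 0.689 F [-1.   0.2 -7.1]
turn 0.2 then shift (tool) [ 0.6  1.5 -2. ]
top
 stone 244 [511.9 245.2  60.1 142.8  82.1] 0.09872621148583782
 catch 56 [0.4154 0.198  0.0412] [0.4004 0.1883] [0.4276 0.2094]
 hinge 1 [0.4459 0.3003 0.0461]
 catch 62 [0.5576 0.179  0.0396] [0.5421 0.1691] [0.5704 0.1905]
 hinge 14 [0.5799 0.2806 0.0516]
 base holderframe x [-107.931  -107.5118  105.0773  106.2874] ymin [-84.9093 -81.4003 -75.7012]
side
 stone 949 [496.1 247.5  68.5 181.2  81.9] 0.10161405079675268
 catch 77 [0.4175 0.1936 0.0429] [0.4001 0.1847] [0.4307 0.2125]
 hinge 0 [nan nan nan]
 catch 71 [0.5595 0.1741 0.0428] [0.5444 0.1649] [0.5726 0.1889]
 hinge 3 [0.5888 0.2813 0.0482]
 base holderframe x [-106.4504 -104.659   107.8862  108.5522] ymin [-80.2955 -78.9464 -78.3754]
  return _methods._mean(a, axis=axis, dtype=dtype,
  ret = um.true_divide(
```

View pics/side5.png

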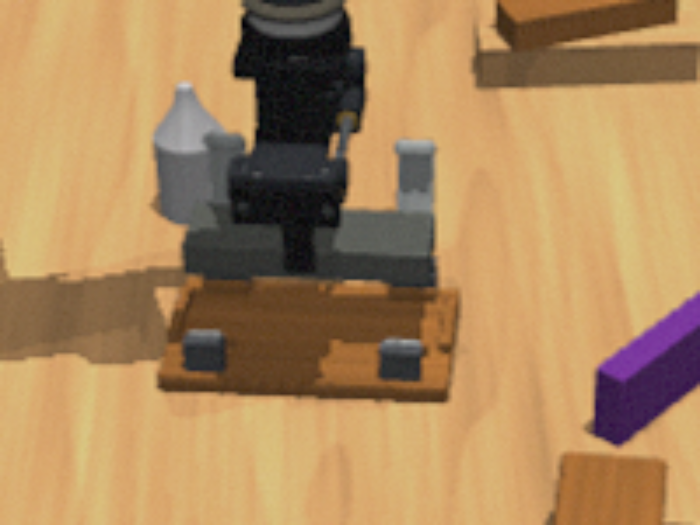

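Call:
send_rows(moves="0 0.5 15 -0.5 0.2;0 0 15 0 0;0 0 15 0 0;0 0 6 0 0;0 0 5 0 0;0 0 4 0 0;0 0 0 0 0;0 0 2 0 0;0 0 2 0 0;0 0 0 0 0;0 0 0 0 0")

```text
time_s: 17.45
position: [0.4954, 0.2492, 0.0272]
tcp_rot: [[0.137, 0.002, -0.991], [0.991, 0.0, 0.137], [0.0, -1.0, -0.002]]
force: [-4.0, -3.9, 14.8]
opening: 0.69
```

```bash
python3 - <<'E'
from go import *
go(H(0,0,21),82.2)
E
```

```text
t 17.45 tcp [495.4 249.2  27.2] head 82.11 op 0.690 F [-4.  -3.9 14.8]
turn -0.1 then shift (tool) [-0.3  6.2  0.9]
```

```bash
python3 - <<'E'
from go import *
from m import box,rect
a=np.radians(-7.8);M=np.array([[np.cos(a),-np.sin(a)],[np.sin(a),np.cos(a)]])
ims=[]
for n in("top","side"):
    c=capture(n);print(n)
    P=cloud(c,np.ones((480,640),bool));q=np.c_[(P[:,:2]-[.4945,.249])@M,P[:,2]]*1000
    s=q[(abs(q[:,0])<100)&(abs(q[:,1])<40)&(q[:,2]>38)&(q[:,2]<60)]
    s=s[(abs(s[:,0])>38)]
    A=np.c_[s[:,:2],np.ones(len(s))];k=np.linalg.lstsq(A,s[:,2],rcond=None)[0];r=s[:,2]-A@k
    g=abs(r)<3;k=np.linalg.lstsq(A[g],s[g,2],rcond=None)[0];print(len(s),"plane",k, "x",np.percentile(s[g,0],[1,99]),"y",np.percentile(s[g,1],[1,99]))
    ims.append(cv2.resize(c["image"][140:240,245:375] if n=="side" else c["image"][215:315,195:325],None,fx=5,fy=5,interpolation=cv2.INTER_CUBIC))
cv2.imwrite("pics/b6.png",cv2.resize(np.vstack(ims),None,fx=.6,fy=.6))
E
```

```text
top
151 plane [ 0.0097  0.0242 40.7111] x [45.5186 91.5936] y [-30.1432  39.2497]
side
586 plane [ 0.0018  0.0275 43.2135] x [-84.9494  93.5012] y [-32.2435  38.4589]
```

View pics/b6.png

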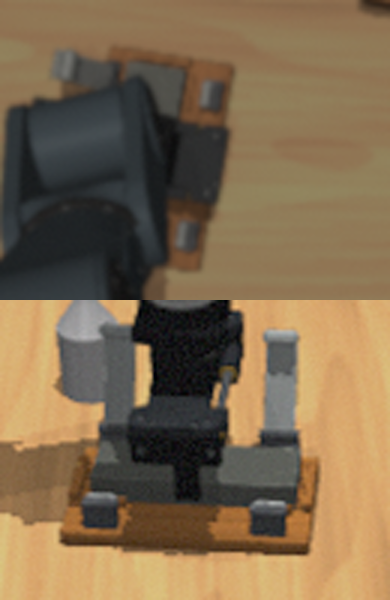

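Call:
send_rows(moves="0 0 -3 0 0;0 0 -2 0 0;80 0 0 0 0;80 0 0 0 0;80 0 0 0 0;80 0 0 0 0;80 0 0 0 0;80 0 -20 0 0;80 0 -35 0 0;80 0 -35 0 0;80 0 -35 0 0;0 -40 -5 0 0;0 -40 0 0 0;0 -40 0 0 0;0 -40 0 0 0;0 0 0 0 0;0 0 0 0 0")

```text
time_s: 18.97
position: [0.4727, 0.089, 0.1587]
tcp_rot: [[0.142, -0.0, -0.99], [0.99, 0.0, 0.142], [0.0, -1.0, 0.0]]
force: [0.2, -0.4, 0.1]
opening: 0.552
```

```bash
cat > chk.py <<'E'
from go import *
from m import box,rect
a=np.radians(-7.8);M=np.array([[np.cos(a),-np.sin(a)],[np.sin(a),np.cos(a)]])
def pl(s):
    A=np.c_[s[:,:2],np.ones(len(s))];g=np.ones(len(s),bool)
    for _ in range(4):
        k=np.linalg.lstsq(A[g],s[g,2],rcond=None)[0];g=abs(s[:,2]-A@k)<2.5
    return k,g
def chk(names=("top","side")):
  for n in names:
    c=capture(n);print(n)
    P=cloud(c,np.ones((480,640),bool));q=np.c_[(P[:,:2]-[.4945,.249])@M,P[:,2]]*1000
    s=q[(abs(q[:,0])<100)&(abs(q[:,1])<38)&(q[:,2]>35)&(q[:,2]<48)]
    if len(s)>20:
        k,g=pl(s);print(" stone",len(s),k,"x",np.percentile(s[g,0],[1,99]),"y",np.percentile(s[g,1],[1,99]))
    for X in(-72,72):
        s=q[(abs(q[:,0]-X)<11)&(q[:,1]>-50)&(q[:,1]<110)&(q[:,2]>(60 if True else 0))&(q[:,2]<170)]
        if len(s)>10:
            d=s[:,1:]-s[:,1:].mean(0);u=np.linalg.svd(d)[2][0];u*=np.sign(u[1]);print(" strap",X,len(s),"ang",round(np.pi/2+np.arctan2(u[0],u[1]),3),"mean",s.mean(0),"max",s.max(0))
        s=q[(abs(q[:,0]-X)<11)&(q[:,1]>-48)&(q[:,1]<30)&(q[:,2]>30)&(q[:,2]<75)];print("  low z",X,len(s),np.median(s,0) if len(s) else 0)
  return c
E
python3 - <<'E'
from chk import *
go(H(0,0,130),82.2);chk()
E
```

```text
t 18.97 tcp [472.7  89.  158.7] head 81.82 op 0.552 F [ 0.2 -0.4  0.1]
turn -0.4 then shift (tool) [161.4  28.7   0.1]
top
 stone 1083 [ 0.002  -0.0014 40.5578] x [-86.2856  89.0598] y [-29.0848  36.6147]
 strap -72 129 ang 1.877 mean [-71.9909  65.0925 101.024 ] max [-61.3047  86.0787 138.1198]
  low z -72 149 [-71.9754  -0.206   40.3061]
 strap 72 127 ang 1.876 mean [ 72.0868  65.0934 101.2079] max [ 82.9872  85.1919 138.671 ]
  low z 72 142 [71.7847 -0.2674 40.1085]
side
 stone 957 [ 0.0018  0.0093 42.868 ] x [-83.6809  92.6708] y [-31.2899  34.0292]
  low z -72 137 [-71.8484  -9.8238  42.6338]
 strap 72 250 ang 1.87 mean [71.8702 64.5157 96.3785] max [ 82.9775  84.0067 141.3802]
  low z 72 141 [ 71.3328 -10.6779  42.5909]
```

```bash
python3 -c "
from go import *
go(H(-72,98,200),82.2)"
```

```text
t 19.07 tcp [473.   91.2 158.7] head 82.06 op 0.460 F [ 1.5  0.2 -0.9]
turn -0.1 then shift (tool) [257.3 -41.3  72.1]
```

Call:
send_rows(moves="0 0 -41 0 -0.1;0 32.2 0 9 0;0 32.2 0 9 0;0 32.2 0 9 0;0 32.2 0 9 0;0 32.2 0 9 0;0 32.2 0 9 0;0 32.2 0 9 0;0 32 0 9 0;0 0 0 0 0;0 0 0 0 0;0 0 30 0 0;0 0 30 0 0;0 0 28 0 0;0 0 0 0 0;0 0 0 0 0")

```text
time_s: 20.4
position: [0.4351, 0.3548, 0.1105]
tcp_rot: [[0.136, -0.004, -0.991], [0.991, -0.002, 0.136], [-0.003, -1.0, 0.003]]
force: [0.4, -0.2, -0.2]
opening: 0.006
```

```bash
python3 -c "
from go import *
go(H(-72,98,112),82.2)"
```

```text
t 20.40 tcp [435.1 354.8 110.5] head 82.19 op 0.006 F [ 0.4 -0.2 -0.2]
turn -0.0 then shift (tool) [ 1.2 -1.5 -1.2]
```

Call:
send_rows(moves="0 -13 -2 -1 0;0 -12 -2 0 0;0 -13 -1 0 0;0 -9.4 1 0 0;0 -9.4 1 0 0;0 -9.7 4 0 0;0 -9.7 4 0 0;0 -8 6.3 0 0;0 -8 7 0 0;0 -6 8.5 0 0;0 -5.6 9 0 0;0 -4.6 11 0 0;0 0 0 0 0;0 0 0 0 0")

```text
time_s: 21.57
position: [0.4215, 0.2473, 0.0638]
tcp_rot: [[0.136, -0.003, -0.991], [0.991, -0.001, 0.136], [-0.002, -1.0, 0.003]]
force: [-0.1, -0.5, 0.5]
opening: 0.001
```

```bash
python3 - <<'E'
from chk import *
go(H(-72,-14,52),82.2)
c=capture("side");cv2.imwrite("pics/s7.png",cv2.resize(c["image"][110:240,235:385],None,fx=3.5,fy=3.5))
E
```

```text
t 21.57 tcp [421.5 247.3  63.8] head 82.16 op 0.001 F [-0.1 -0.5  0.5]
turn -0.0 then shift (tool) [-2.4 11.8 -0.1]
```

View pics/s7.png

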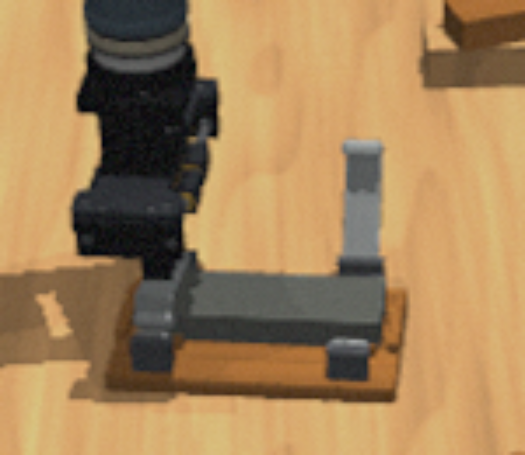

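Call:
send_rows(moves="0 -5 -2 0 0;0 -4 2 0 0;0 0 4 0 0;0 0 4 0 0;0 0 3 0 0;0 0 3 0 0;0 0 2 0 0;0 0 2 0 0;0 0 0 0 0;0 0 0 0 0")

```text
time_s: 22.45
position: [0.4214, 0.2393, 0.0481]
tcp_rot: [[0.135, 0.001, -0.991], [0.991, -0.0, 0.135], [0.0, -1.0, -0.001]]
force: [-2.1, -1.8, 13.8]
opening: 0.004
```

```bash
python3 - <<'E'
from chk import *
go(H(-72,-20,48),82.2)
E
```

```text
t 22.45 tcp [421.4 239.3  48.1] head 82.22 op 0.004 F [-2.1 -1.8 13.8]
turn 0.0 then shift (tool) [-0.4  0.1  0.9]
```

Call:
send_rows(moves="0 0 1.5 0 0;0 0 0 0 0;0 0 -20 0 0;0 0 -35 0 0;0 0 -35 0 0;0 0 -35 0 0;0 0 -30 0 0;0 23.6 0 -28.8 0;0 23.6 0 -28.8 0;0 23.6 0 -28.8 0;0 23.6 0 -28.8 0;0 23.6 0 -28.8 0;0 0 0 0 0;0 0 0 0 0")

```text
time_s: 23.62
position: [0.5809, 0.3375, 0.1989]
tcp_rot: [[0.135, -0.001, -0.991], [0.991, 0.0, 0.135], [-0.0, -1.0, 0.001]]
force: [-0.2, -0.2, 0.1]
opening: 0.006
```

```bash
python3 - <<'E'
from chk import *
go(H(72,98,112),82.2);chk(("side",))
E
```

```text
t 23.62 tcp [580.9 337.5 198.9] head 82.23 op 0.006 F [-0.2 -0.2  0.1]
turn 0.0 then shift (tool) [-1.4 86.9  1.6]
side
 stone 934 [-0.0078  0.0153 42.9488] x [-56.7209  93.5544] y [-31.2558  35.0025]
  low z -72 169 [-71.9788 -15.3773  49.3907]
 strap 72 254 ang 1.906 mean [72.1551 63.8634 94.8102] max [ 82.9118  85.1159 139.8532]
  low z 72 139 [ 72.1455 -11.3216  42.3698]
```

Call:
send_rows(moves="0 -1.4 30 1.6 0;0 0 30 0 0;0 0 27 0 0;0 0 0 0 0;0 -13 -2 0 0;0 -12 -2 0 0;0 -13 -1 0 0;0 -9.4 1 0 0;0 -9.4 1 0 0;0 -9.7 4 0 0;0 -9.7 4 0 0;0 -8 6.3 0 0;0 -8 7 0 0;0 -6 8.5 0 0;0 -5.6 9 0 0;0 -4.6 11 0 0;0 0 0 0 0;0 0 0 0 0")

```text
time_s: 25.17
position: [0.5625, 0.2276, 0.065]
tcp_rot: [[0.136, -0.003, -0.991], [0.991, -0.001, 0.136], [-0.001, -1.0, 0.003]]
force: [-0.5, 0.9, -0.2]
opening: 0.003
```

```bash
python3 - <<'E'
from chk import *
go(H(72,-20,48),82.2);chk(("side",))
E
```

```text
t 25.17 tcp [562.5 227.6  65. ] head 82.17 op 0.003 F [-0.5  0.9 -0.2]
turn -0.0 then shift (tool) [-8.1 17.  -1.8]
side
 stone 742 [ 0.0006  0.0004 42.7659] x [-57.2081  93.3086] y [-33.5857  32.6135]
  low z -72 170 [-71.7635 -15.3034  49.6146]
 strap 72 113 ang 2.821 mean [ 72.4228 -27.442   70.4021] max [82.8695 -3.6998 88.0047]
  low z 72 121 [ 72.9765 -36.0729  65.0852]
```

Call:
send_rows(moves="0 -5 -2 -1.5 0;0 -4 2 0 0;0 0 4 0 0;0 0 4 0 0;0 0 4 0 0;0 0 3 0 0;0 0 2 0 0;0 0 2 0 0;0 0 1.5 0 0;0 0 0 0 0;0 0 0 0 0")

```text
time_s: 26.13
position: [0.564, 0.219, 0.0481]
tcp_rot: [[0.135, 0.001, -0.991], [0.991, -0.0, 0.135], [-0.0, -1.0, -0.001]]
force: [-3.7, -2.3, 14.8]
opening: 0.004
```

```bash
python3 - <<'E'
from chk import *
go(H(72,-20,48),82.2)
E
```

```text
t 26.13 tcp [564.  219.   48.1] head 82.22 op 0.004 F [-3.7 -2.3 14.8]
turn 0.0 then shift (tool) [0.3 0.1 0.9]
```

Both straps came down to the shut height of 48 mm. I'll retreat and check.

Call:
send_rows(moves="0 0 1 0 0;0 0 0 0 0;0 0 -20 0 0;0 0 -35 0 0;0 0 -35 0 0;0 0 -35 0 0;0 0 -30 0 0;0 -36 0 0 0;0 -36 0 0 0;0 -36 0 0 0;0 -36 0 0 0;0 -36 0 0 0;0 -36 0 0 0;0 0 0 0 0;0 0 0 0 0;0 0 0 0 0")

```text
time_s: 27.47
position: [0.5344, 0.0055, 0.1998]
tcp_rot: [[0.137, -0.0, -0.991], [0.991, 0.001, 0.137], [0.001, -1.0, 0.001]]
force: [0.4, 0.3, -0.3]
opening: 0.003
```

```bash
python3 - <<'E'
from chk import *
go(H(0,0,48),82.2);c=chk()
for t in("oil_can","mallet","tray"):
    t0=capture("top");d=mark_of(t0,t)[:1];print(t,[(round(x["p"],2),w(t0,x["pixel"])) for x in d])
im=c["image"];cv2.imwrite("pics/s8.png",cv2.resize(im[130:240,235:375],None,fx=4,fy=4))
E
```

```text
t 27.47 tcp [534.4   5.5 199.8] head 82.15 op 0.003 F [ 0.4  0.3 -0.3]
turn -0.0 then shift (tool) [235.9 151.8  72.6]
top
 stone 1037 [-0.0014  0.0044 41.2357] x [-85.8987  90.8416] y [-32.7276  33.0706]
  low z -72 193 [-71.9105  -9.3655  46.904 ]
  low z 72 189 [71.7841 -8.9333 46.4827]
side
 stone 594 [-0.007   0.0165 42.8371] x [-57.3089  93.833 ] y [-31.7525  30.464 ]
  low z -72 166 [-72.3931 -14.292   49.7373]
  low z 72 137 [ 72.8747 -27.822   49.5119]
oil_can [(0.73, array([0.3981, 0.4243, 0.0844]))]
mallet [(0.97, array([ 0.7625, -0.0442,  0.0395]))]
tray [(0.6, array([ 0.3987, -0.4736,  0.0029]))]
```

View pics/s8.png

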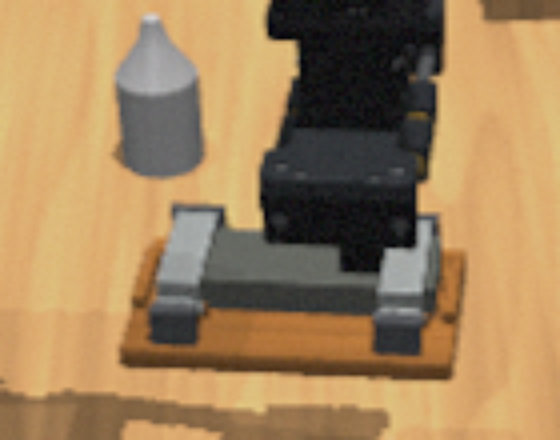

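Both straps lie flat over the stone with their tabs in the catches, at side crop (190,255) and (405,270). The oil can still stands where it was.

```bash
python3 -c "
from rig import *
print(hand_in())"
```

```text
the job is handed in; nothing more can be done
None
```

The stone is lying flat in the holder's bed with both straps shut over it, and I handed the job in at about 28 s of the 69 s allowed.

- **Stone:** I lifted it from the rack, stood it on clear bench and tipped it onto its broad face. Then I gripped it across its width, set it in the bed and let go. With the stone in the bed and the gripper clear, its top read level at about 41 mm (home is 41 mm).
- **Straps:** Before the stone went in, I pushed both straps a little further open, to about 1.88 rad, to clear the bed. My first push on the near strap had no effect, so I repeated it. After letting go of the stone I swung each one over and pressed it down. Each stopped with the finger at 48.1 mm (shut is 48 mm) under about 14 N.
- **Last check with the arm clear:** Both straps stayed level. The top camera read them at 46.5–46.9 mm and the side camera at 49.5–49.7 mm. The two cameras differ by 2–3 mm in height throughout, and shut lies between them. The catches could not be read directly, so that they hold is judged from these heights and the final picture.
- **Bystanders:** The final picture shows the oil can standing where it was, and none of my moves came near the mallet or tray. Their network positions agree with the start to about 1 cm, which is within the network's own scatter.

While placing the stone, the tool stopped about 6 mm higher than I expected. The stone had slipped about that far down in the grip when lifted, and the pictures showed it properly home.

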